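# Press the brake lever and check that it stops short of the bar

## Task

Check the brake lever on the handlebar stand: with the backs or the outside of the fingers, press it in from its outer side until it comes up firmly against its stop, hold it there for a moment, let it spring all the way back out, then press it fully in a second time and finish while still holding it against the stop, so that the gap to the grip can be seen. Do not grip or hook the lever, do not touch the rubber grip on the bar, do not force the lever once it has stopped, and leave everything else on the desk where it is.

Things in the scene. Friction and masses are not known exactly. Their poses are not given: they have to be found in the camera images.
- brake_lever (a joint): The hand lever's angle in rad: 0 at rest (a spring returns it there), growing as it is pressed towards the bar, 0.30 at its firm stop. Seen from above it turns clockwise as it is pressed. At the press point the spring pushes back with about 2 N at rest and 6.5 N at the stop.
- lever_press (a point): The spot to press on the lever's outer face, half-way up, 105 mm from the pivot; moves with the lever. z up, y along the lever to its free end, x points to the bar (press along +x). The lever is a bare aluminium blade 12 mm thick, 18 mm high, with a red ball at its free end, 140 mm from the pivot. This point is 95 mm above the desk and travels 31 mm, nearly straight. 
- lever_pivot (a point): The lever's fixed pivot, a vertical axis, 95 mm above the desk, on the front of the black perch. Axes: those of the stand (see lever_stand).
- lever_stand: Stand fixed to the desk: dark base plate 90 x 185 x 12 mm, two grey posts clamping a short level handlebar. Origin on the desk under the bar; y along the bar from perch to grip end, x from the lever side to the bar, z up. Bar axis at x 0, 95 mm high. Black reservoir over the perch, up to 132 mm high (x -24..16, y -95..-45 mm); round the press point nothing is higher than the posts (112 mm).
- grip_middle (a point): Middle of the ribbed black rubber grip, on its axis, 95 mm above the desk: 32 mm across, 128 mm long, on a 22 mm aluminium tube. Axes as lever_stand. With the lever at its stop, 20 mm stay free between lever and grip.
- grease_tub: Bystander, to be left where it is: yellow tub, 57 mm across, 36 mm high. Origin at the centre of its underside.
- hex_bolt: Bystander, to be left where it is: steel hexagon bolt standing on its head, 19 mm across, 37 mm high. Origin at the centre of its underside.
- oil_dropper: Bystander, to be left where it is: white dropper bottle with a red nozzle, 28 mm across, 63 mm high. Origin at the centre of its underside.
- brown_bottle: Bystander, to be left where it is: brown bottle with a black cap, 33 mm across, 68 mm high. Origin at the centre of its underside.
- orange_tub: Bystander, to be left where it is: orange tub, 62 mm across, 44 mm high. Origin at the centre of its underside.
- relay: Bystander, to be left where it is: black cube-shaped relay, 28 x 28 x 24 mm. Origin at the centre of its underside.

How it is judged:
By the outcome, as a careful person would: the job done as asked, in the order asked, and still so for the second after the job is handed in, while the arm keeps its last pose, push and grip.
It also fails if it takes over 64 s, if anything falls off the work surface, if the arm or the gripper's body presses on something with over 40 N, if the wrist force passes 120 N, or if a joint passes its speed limit or range.

## Robot

A 7-joint arm with a two-finger parallel gripper is mounted at the origin on the work surface; the furniture and walls round the work are solid. World frame = base frame: x ahead of the robot, y to its left, z up, the work surface at z = 0. Lengths are in m, angles in rad, forces in N, time in s.
With the tool pointing down it reaches from about 0.4 to 0.85 m from the base axis. Payload 4.5 kg.
Tool frame: the origin (TCP) lies at the centre of the arm's flange, where the gripper is bolted on; the fingertips stand r.tcp_to_tips ahead of it and the grasp point (between the pads) lies 147 mm ahead of it (r.tcp_to_tips is the distance from the TCP to the fingertips, in m); x points along the fingers, y is the direction in which the jaws open and shut, and the axes are right-handed (so a half turn about x gives the same grasp; the last joint's range is limited). The gripper opens to 88 mm and grips with 3 to 60 N. Pads are 18 mm wide; open, the fingers measure 123 mm over their backs; the gripper's body (75 mm by 187 mm) begins 45 mm behind the grasp point.
Start: joints at [1.263, 0.689, -0.195, 1.565, 0.157, 0.902, -0.215], TCP at [0.21, -0.589, 0.405] pointing down, gripper open.
Joint ranges: [-3.01, 3.01], [-0.46, 2.08], [-1.47, 1.51], [0.13, 2.56], [-1, 4.14], [0.04, 2.09], [-2.66, 2.66]. Speed limits (rad/s): [2.57, 2.57, 3.14, 3.14, 3.14, 3.14, 3.14].

## Interface

Orientations are given as a unit quaternion [x, y, z, w].
In Python, from plant import r, eyes gives the robot as it stands.
- The arm moves only by the tool carry_out, never from a script. Its argument "targets" is text: rows parted by semicolons, each of 5 numbers parted by spaces: the opening, from 0 (shut) to 1 (fully open), then the shift along the tool's x, y, z in mm, then the turn about the tool's x in rad. A call has 1 to 20 rows; each row shifts and turns the commanded pose from where the row before left it, along the tool's axes as they then stand; what a row does not reach is not made up. A row lasts 1/12 s, in which the tool goes at most 41.7 mm and 7.16 degrees, less where a joint would pass 70% of its speed; a pose out of reach is approached as far as the arm can. A call is refused whole if a number of a shift passes 41.7 or a number of a turn 0.125, either way. A call with a gripper value outside its range is refused whole. The fingers move at their own pace and stop on an object; "force" is the grip in N (left out, the last holds). Time passes only in rows, so rows that do not move let the fingers close. It gives the time, the measured TCP pose, the force and the opening at its end, in the units of the state.
- r.get_state(): the state, without advancing time (a new reading comes with each control period).
- eyes.snapshot(name): name is "scene" or "side" or "wrist"; returns (picture, depth): 384x512x3 uint8, blue, green, red; 384x512 float32, m along the optical axis (not along the pixel's ray), 0 where there is no reading.
- eyes.camera_params(name): a dict with "intrinsics" (3x3 intrinsics, pixels), "rvec" (rotation vector, rad) and "tvec" (3), from world to camera coordinates, as OpenCV has them; the wrist camera has in their place "T_tool_cam" (4x4, takes a point from camera to tool coordinates, whose origin is the TCP and whose axes are the tool frame's). Camera axes: x right, y down, z forward; pixel columns grow to the right and rows downward; lengths in m; the calibration is good to about 2 mm. A picture is of the moment at which its call begins: read the wrist's pose just before it. camera_params takes no time and is no camera call.
- r.finish_job(): hands the job in, once; it reports no verdict.
The state is a dict: "clock": time; "q": joint angles; "qd": joint speeds; "joint_torque": joint torques, N m; "tool_pos": TCP position; "eef_rot": TCP orientation; "contact_force": force on the tool from outside, world axes, zero at the start; "moment": the same for the moment, N m; "opening": opening from 0.0 (shut) to 1.0 (fully open).
Only numpy, scipy, OpenCV 4.12 (cv2) and the standard library are available. Lean on these libraries where they do the work, as an engineer would, in place of code of your own. Each camera call takes 0.05 s, during which the arm holds its last target.

## Working session

There is one attempt and no reset: what is moved stays moved. The work goes in short steps, Python scripts to look and compute and a tool call to move; the robot and the scene stay as the last step left them, time stands still between calls to the robot, and variables do not carry over. Pictures are saved under pics/ and viewed, and the job is handed in when it is done.

Besides the shell and the picture viewer there is one more tool, called after ">>>" as a command line: name --argument value ..., lists and objects as JSON in quotes. carry_out: Moves the arm, as the interface text tells. Its arguments: {"type":"object","properties":{"targets":{"type":"string"},"force":{"type":"number"}},"required":["targets"]}

```bash
mkdir -p pics; ls
cat > h.py <<'E'
import numpy as np,cv2
from plant import r,eyes
from scipy.spatial.transform import Rotation as R
def snap(n,f):
    s=r.get_state();p,d=eyes.snapshot(n);cv2.imwrite(f'pics/{f}.png',p);np.savez(f'pics/{f}.npz',p=p,d=d,tp=s['tool_pos'],rot=s['eef_rot']);return p,d
def world(n,f,u,v,z=None):
    D=np.load(f'pics/{f}.npz');c=eyes.camera_params(n);K=np.array(c['intrinsics'])
    if n=='wrist':
        T=np.array(c['T_tool_cam']);W=np.eye(4);W[:3,:3]=R.from_quat(D['rot']).as_matrix();W[:3,3]=D['tp'];T=W@T;Rm=T[:3,:3];o=T[:3,3]
    else:
        Rm=cv2.Rodrigues(np.array(c['rvec'],float))[0].T;o=-Rm@np.array(c['tvec'],float).ravel()
    ray=Rm@np.linalg.inv(K)@[u,v,1]
    return o+ray*(D['d'][int(v),int(u)] if z is None else (z-o[2])/ray[2])
E
python3 - <<'E'
from h import *
print(r.get_state(),r.tcp_to_tips)
snap('scene','s0');snap('side','d0');snap('wrist','w0')
for n in('scene','side'):
    c=eyes.camera_params(n);Rm=cv2.Rodrigues(np.array(c['rvec'],float))[0].T;print(n,-Rm@np.array(c['tvec']).ravel(),Rm[:,2])
E
```

```text
pics
{'clock': 0.0, 'q': array([ 1.262799  ,  0.68996965, -0.19449179,  1.56634982,  0.15729531,
        0.90250725, -0.21506642]), 'qd': array([ 1.13950494e-03,  5.80897195e-04,  5.11902722e-04, -6.99863357e-04,
       -1.36961246e-03, -4.35306772e-05,  7.79868217e-04]), 'joint_torque': array([ 2.46671743e-04, -5.27550852e+01, -1.26715556e+00, -1.53428686e+01,
       -5.27577836e-02,  6.66128049e-03,  1.53132378e-04]), 'tool_pos': array([ 0.209341  , -0.58854419,  0.4039166 ]), 'eef_rot': array([-0.69663776, -0.1209222 ,  0.69696155, -0.1196589 ]), 'contact_force': array([-0.38618617,  0.95321638,  0.4396694 ]), 'moment': array([-0.01588559, -0.00219067, -0.0179399 ]), 'opening': 0.9985135103182399} 0.166
scene [-0.01974625  0.4190081   0.671076  ] [ 0.51316415 -0.57825425 -0.63425908]
side [-0.30429427 -0.60259475  0.65047414] [ 0.69593908  0.48473955 -0.52980786]
```

View pics/s0.png

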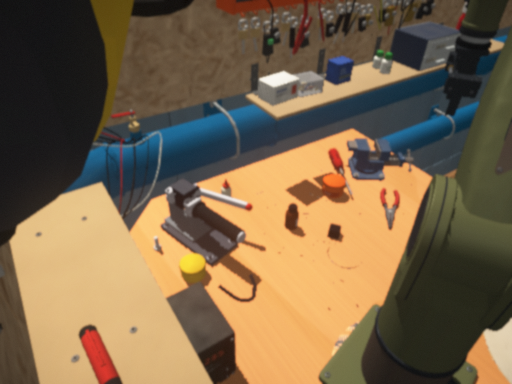

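View pics/d0.png

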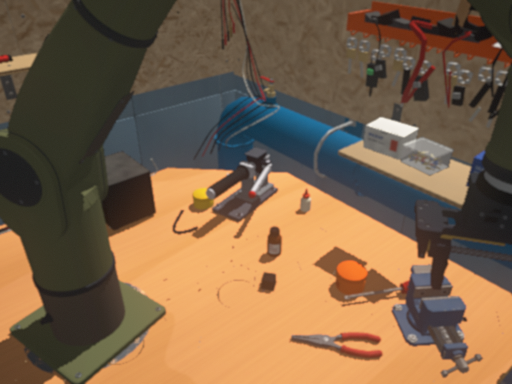

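View pics/w0.png

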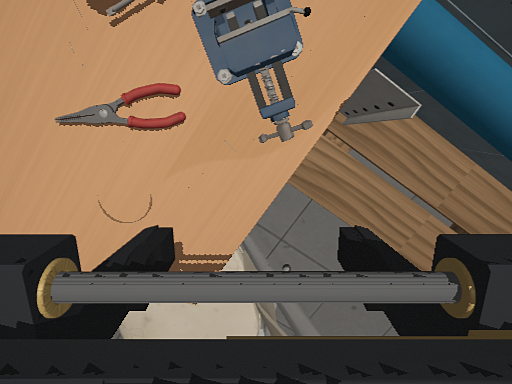

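The scene view shows the stand at about (205,220) and the lever's red ball near (249,206). The side view shows the stand at about (245,190). I'll enlarge both.

Run:
```python
from h import *
p=cv2.imread('pics/s0.png');cv2.imwrite('pics/s0c.png',cv2.resize(p[160:290,130:290],None,fx=5,fy=5,interpolation=cv2.INTER_CUBIC)[:600])
p=cv2.imread('pics/d0.png');cv2.imwrite('pics/d0c.png',cv2.resize(p[140:240,170:320],None,fx=5,fy=5,interpolation=cv2.INTER_CUBIC))
```

```text
(no output)
```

View pics/s0c.png

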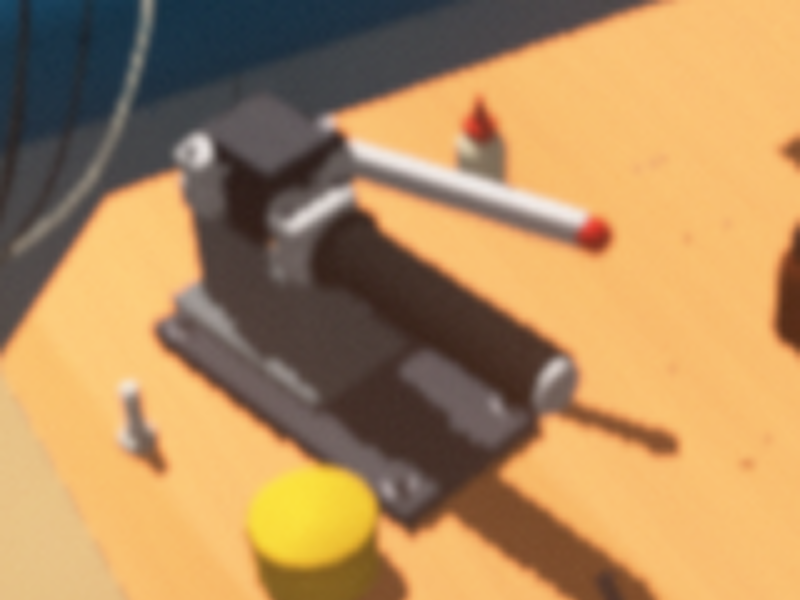

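View pics/d0c.png

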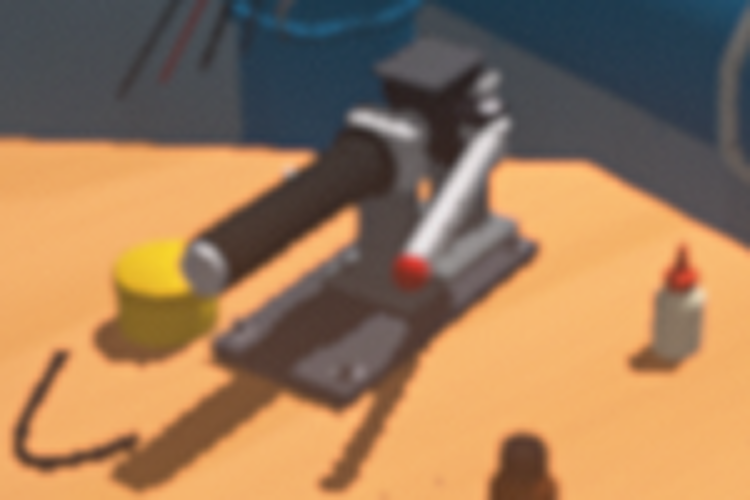

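Run:
```python
from h import *
P=np.round
for l,u,v,z in [('ball',248.8,206.8,.095),('cap',241,237,.095),('pl front',212,265,.012),('pl right',238,245,.012),('pl left',162,226,.012),('tub',192.5,263,.036),('bolt top',155.8,237,.037),('dropper base',226,195,0.),('brown',291,228,0)]:
    print('scene',l,P(world('scene','s0',u,v,z),4),P(world('scene','s0',u,v),4))
for l,u,v,z in [('ball',252.2,194.2,.095),('cap',211.4,193.6,.095),('pl near',238,221,.012),('pl tubside',213,211,.012),('pl far',277,190,.012),('dropper base',305,211,0.),('brown',274,254,0)]:
    print('side',l,P(world('side','d0',u,v,z),4),P(world('side','d0',u,v),4))
```

```text
scene ball [ 0.4258 -0.0711  0.095 ] [ 0.4214 -0.0663  0.1007]
scene cap [0.3722 0.0109 0.095 ] [0.3703 0.0129 0.0977]
scene pl front [0.4158 0.0589 0.012 ] [4.237e-01 5.240e-02 1.000e-04]
scene pl right [ 0.4157 -0.0241  0.012 ] [ 0.4232 -0.0317  0.0007]
scene pl left [0.5965 0.058  0.012 ] [0.5985 0.0568 0.0098]
scene tub [0.4345 0.0968 0.036 ] [0.4343 0.0969 0.0362]
scene bolt top [0.5542 0.1038 0.037 ] [0.5525 0.1047 0.0389]
scene dropper base [ 0.5789 -0.1451  0.    ] [ 0.5627 -0.1299  0.0181]
scene brown [ 0.367  -0.1652  0.    ] [ 0.3636 -0.16    0.0059]
side ball [ 0.4276 -0.0735  0.095 ] [ 0.4214 -0.078   0.0997]
side cap [0.3739 0.0075 0.095 ] [0.3678 0.0021 0.0999]
side pl near [ 0.4131 -0.0398  0.012 ] [ 0.4203 -0.0342  0.0057]
side pl tubside [0.4118 0.0399 0.012 ] [0.4187 0.0461 0.0058]
side pl far [ 0.5947 -0.0378  0.012 ] [ 0.6027 -0.0327  0.0063]
side dropper base [ 0.5642 -0.1454  0.    ] [ 0.558  -0.1487  0.0047]
side brown [ 0.3694 -0.176   0.    ] [ 0.3596 -0.1822  0.0094]
```

Run:
```python
from h import *
s=r.get_state();M=R.from_quat(s['eef_rot']).as_matrix();print(M.round(3));print(np.array(eyes.camera_params('wrist')['T_tool_cam']).round(3),eyes.camera_params('wrist')['intrinsics'])
for t in([.45,-.17,.40],):print(M.T@(np.array(t)-s['tool_pos'])*1000)
```

```text
[[-0.001  0.335 -0.942]
 [ 0.001 -0.942 -0.335]
 [-1.    -0.001  0.   ]]
[[ 0.001 -0.256  0.967  0.02 ]
 [ 1.    -0.    -0.001  0.001]
 [ 0.001  0.967  0.256 -0.067]
 [ 0.     0.     0.     1.   ]] [[294.14720088   0.         255.79072662]
 [  0.         294.14720088 194.56621816]
 [  0.           0.           1.        ]]
[   4.51303531 -313.72849401 -367.01449616]
```

>>> carry_out --targets "0 0 -22 -26 0;0 0 -22 -26 0;0 0 -22 -26 0;0 0 -22 -26 0;0 0 -22 -26 0;0 0 -22 -26 0;0 0 -22 -26 0;0 0 -22 -26 0;0 0 -22 -26 0;0 0 -22 -26 0;0 0 -22 -26 0;0 0 -22 -26 0;0 0 -22 -26 0;0 0 -22 -26 0;0 0 0 0 0.114;0 0 0 0 0.114;0 0 0 0 0.114;0 0 0 0 0;0 0 0 0 0;0 0 0 0 0"

```text
clock: 1.82
tool_pos: [0.4492, -0.1767, 0.4047]
eef_rot: [-0.707, -0.001, 0.707, -0.001]
contact_force: [-1.0, 0.6, -0.0]
opening: 0.006
```

Run:
```python
from h import *
s=r.get_state();M=R.from_quat(s['eef_rot']).as_matrix();print(M.round(3),s)
p,d=snap('wrist','w1');cv2.imwrite('pics/w1b.png',cv2.resize(p,None,fx=1.5,fy=1.5))
```

```text
[[-0.     0.003 -1.   ]
 [-0.    -1.    -0.003]
 [-1.     0.     0.   ]] {'clock': 1.8167, 'q': array([ 0.30987654,  0.50500931, -0.04675349,  1.98808897,  0.03749537,
        0.64938893, -1.32915993]), 'qd': array([ 0.00748033,  0.00134711, -0.00460405,  0.00020525, -0.00108363,
       -0.00120467, -0.00747316]), 'joint_torque': array([-2.61079632e-01, -4.05408669e+01,  5.41126337e-01, -1.20542040e+01,
       -1.93740358e-02, -7.01431255e-02, -4.88811856e-04]), 'tool_pos': array([ 0.44916464, -0.17668142,  0.40466874]), 'eef_rot': array([-0.70706916, -0.0008928 ,  0.70714325, -0.0009136 ]), 'contact_force': array([-0.96844011,  0.57174865, -0.03503871]), 'moment': array([-0.02484608,  0.0425096 ,  0.02631212]), 'opening': 0.00604519843590321}
```

View pics/w1b.png

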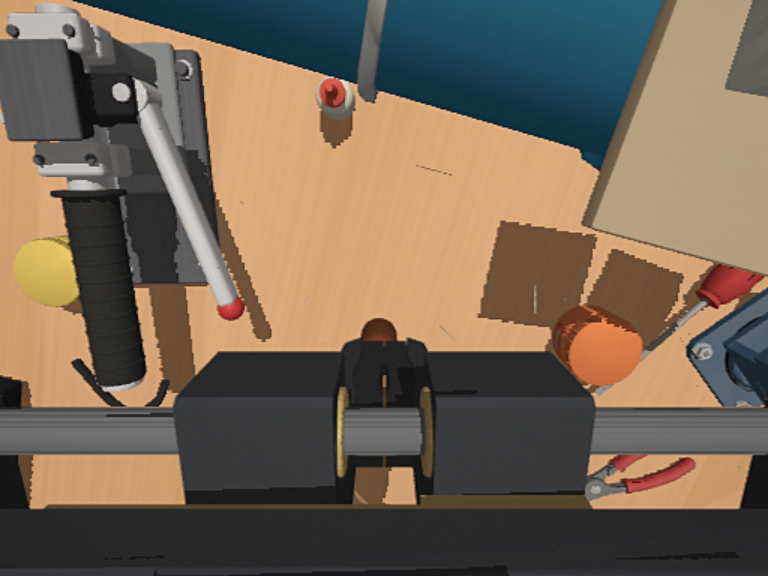

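Run:
```python
from h import *
for l,u,v,z in [('ball',231,308,.095),('bolt',122,91,.105),('lever root L',136,93,.104),('root R',160,98,.104),('mid L',166,190,.104),('mid R',186,184,.104),('near end L',213,295,.104),('near end R',233,288,.104),('griptop near',106,310,.11),('cap end',122,385,.095),('grip L',67,200,.095),('grip R',121,195,.095),('grip L2',92,380,.095),('grip R2',145,365,.095),('plate R',207,205,.012),('plate corner',213,283,.012),('dropper',333,95,.063),('brown top',379,325,.068)]:
    a=world('wrist','w1',u/1.5,v/1.5,z);b=world('wrist','w1',u/1.5,v/1.5);print(l,a.round(4),b.round(4))
```

```text
ball [ 0.4274 -0.0722  0.095 ] [ 0.4299 -0.0751  0.103 ]
bolt [ 0.5632 -0.0235  0.105 ] [ 0.5616 -0.0287  0.1146]
lever root L [ 0.5623 -0.031   0.104 ] [ 0.5621 -0.0317  0.1054]
root R [ 0.5596 -0.0448  0.104 ] [ 0.5619 -0.0378  0.0891]
mid L [ 0.5067 -0.0417  0.104 ] [ 0.5038 -0.0009  0.0193]
mid R [ 0.5103 -0.0546  0.104 ] [ 0.5102 -0.0516  0.0972]
near end L [ 0.4391 -0.0643  0.104 ] [ 0.439  -0.0641  0.1033]
near end R [ 0.4439 -0.078   0.104 ] [ 0.4418 -0.0751  0.0958]
griptop near [0.4305 0.004  0.11  ] [0.4308 0.0034 0.111 ]
cap end [0.3693 0.0114 0.095 ] [0.3764 0.0023 0.109 ]
grip L [0.5    0.0272 0.095 ] [0.5008 0.0172 0.1092]
grip R [ 0.5032 -0.0081  0.095 ] [ 0.5032 -0.0079  0.0947]
grip L2 [0.3732 0.0324 0.095 ] [0.3362 0.0867 0.0198]
grip R2 [ 0.3849 -0.0073  0.095 ] [ 0.3834 -0.0053  0.0916]
plate R [ 0.4915 -0.0299  0.012 ] [ 0.4915 -0.0298  0.0116]
plate corner [ 0.4248 -0.0284  0.012 ] [ 0.4474 -0.0654  0.1046]
dropper [ 0.568  -0.1425  0.063 ] [ 0.5696 -0.1415  0.0534]
brown top [ 0.406  -0.1735  0.068 ] [ 0.3899 -0.173   0.0218]
```

Root of lever at about (0.561,-0.038), ball at (0.427,-0.072), so the press point is at about (0.459,-0.064) with the outer face near y=-0.070. I'll go down beside it with the fingers shut.

>>> carry_out --targets "0 0 -19 -3 0;0 0 -19 -3 0;0 0 -19 -3 0;0 20 0 0 0;0 20 0 0 0;0 20 0 0 0;0 20 0 0 0;0 20 0 0 0;0 20 0 0 0;0 20 0 0 0;0 15 0 0 0;0 5 0 0 0;0 0 0 0 0;0 0 0 0 0;0 0 0 0 0"

```text
clock: 3.12
tool_pos: [0.4586, -0.1199, 0.2455]
eef_rot: [0.708, -0.0, -0.707, 0.0]
contact_force: [-0.1, 0.5, 0.8]
opening: 0.004
```

Run:
```python
from h import *
print(r.get_state())
for n in('scene','side','wrist'):snap(n,n[:2]+'2')
p=cv2.imread('pics/sc2.png');cv2.imwrite('pics/sc2c.png',cv2.resize(p[140:270,130:290],None,fx=4,fy=4,interpolation=cv2.INTER_CUBIC))
p=cv2.imread('pics/si2.png');cv2.imwrite('pics/si2c.png',cv2.resize(p[120:240,170:320],None,fx=4,fy=4,interpolation=cv2.INTER_CUBIC))
```

```text
{'clock': 3.1167, 'q': array([ 0.16852271,  0.79045489, -0.01652304,  2.14315573,  0.05710137,
        0.2067068 , -1.46980773]), 'qd': array([-0.00142245, -0.00833055,  0.00177479, -0.00016003, -0.00177401,
       -0.00348021, -0.00382463]), 'joint_torque': array([ 8.42178444e-03, -4.53519487e+01,  1.15525335e+00, -4.10327151e+00,
       -9.96643757e-04, -6.62959926e-02,  4.40316217e-03]), 'tool_pos': array([ 0.45856349, -0.11986003,  0.24554935]), 'eef_rot': array([ 7.07691588e-01, -9.64975067e-05, -7.06521481e-01,  6.78712887e-05]), 'contact_force': array([-0.06264895,  0.45768968,  0.7930653 ]), 'moment': array([ 0.05531893,  0.00671544, -0.00568382]), 'opening': 0.0041840409480474235}
```

View pics/sc2c.png

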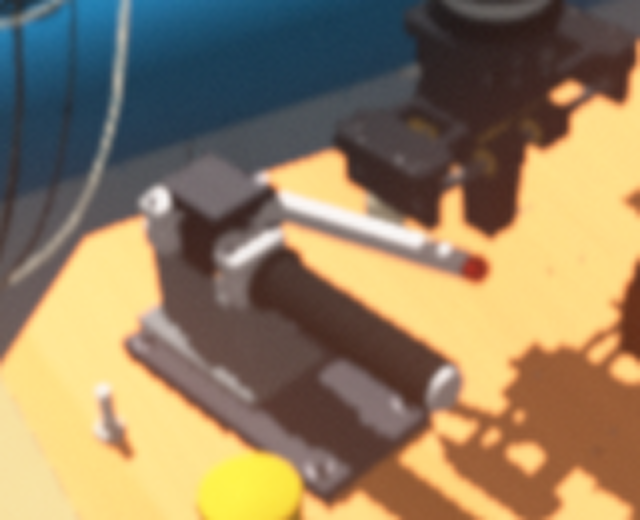

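View pics/si2c.png

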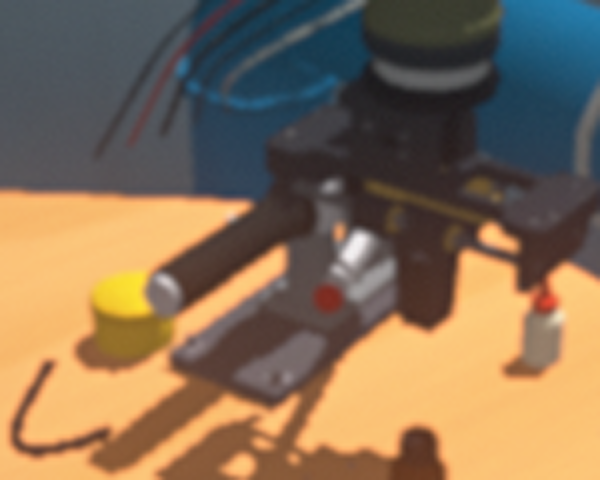

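View pics/wr2.png

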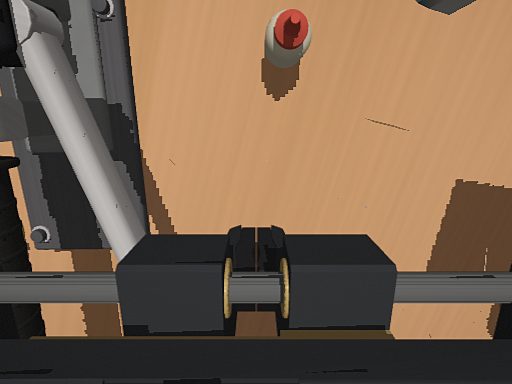

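The fingers are beside the lever and the lever is still at rest. The blocks at the gripper's ends hang low in both views, so I'll measure their height from depth.

Run:
```python
from h import *
for n,f,x0,y0,pts in [('scene','sc2',130,140,[(425,218),(400,200),(360,180),(350,150),(435,180),(490,228),(480,200),(555,140),(520,190)]),('side','si2',170,120,[(540,280),(530,265),(425,318),(415,300),(335,200),(300,180),(275,165),(350,225)])]:
    for u,v in pts: print(n,(u,v),world(n,f,x0+u/4,y0+v/4).round(3))
```

```text
scene (425, 218) [ 0.429 -0.034  0.151]
scene (400, 200) [ 0.449 -0.035  0.152]
scene (360, 180) [ 0.478 -0.033  0.152]
scene (350, 150) [ 0.477 -0.026  0.177]
scene (435, 180) [ 0.423 -0.036  0.179]
scene (490, 228) [ 0.448 -0.109  0.089]
scene (480, 200) [ 0.452 -0.104  0.111]
scene (555, 140) [ 0.424 -0.136  0.152]
scene (520, 190) [ 0.533 -0.235 -0.   ]
side (540, 280) [ 0.44  -0.207  0.147]
side (530, 265) [ 0.426 -0.208  0.163]
side (425, 318) [ 0.446 -0.13   0.091]
side (415, 300) [ 0.453 -0.118  0.096]
side (335, 200) [ 0.431 -0.076  0.16 ]
side (300, 180) [ 0.439 -0.045  0.159]
side (275, 165) [ 0.425 -0.037  0.173]
side (350, 225) [ 0.424 -0.091  0.151]
```

Body underside is at about 0.143–0.150, clear of the grip and posts. Now I'll press.

>>> carry_out --targets "0 0 -8 0 0;0 0 -8 0 0;0 0 -8 0 0;0 0 -3 0 0;0 0 -3 0 0;0 0 0 0 0;0 0 0 0 0"

```text
clock: 3.85
tool_pos: [0.4583, -0.0895, 0.2447]
eef_rot: [-0.707, 0.0, 0.707, -0.0]
contact_force: [-0.2, 0.8, -0.1]
opening: 0.001
```

>>> carry_out --targets "0 0 -4 0 0;0 0 -4 0 0;0 0 -4 0 0;0 0 -4 0 0;0 0 0 0 0;0 0 0 0 0"

```text
clock: 4.35
tool_pos: [0.4579, -0.0738, 0.2447]
eef_rot: [-0.707, 0.0, 0.707, -0.0]
contact_force: [-1.8, -4.3, -0.1]
opening: 0.006
```

Run:
```python
from h import *
print(r.get_state())
p,d=snap('wrist','w3')
snap('scene','sc3');p=cv2.imread('pics/sc3.png');cv2.imwrite('pics/sc3c.png',cv2.resize(p[140:270,130:290],None,fx=4,fy=4,interpolation=cv2.INTER_CUBIC))
```

```text
{'clock': 4.35, 'q': array([ 0.06251873,  0.78861783, -0.00387793,  2.17223107,  0.01892061,
        0.18170587, -1.52985202]), 'qd': array([ 6.43311591e-03,  1.07781726e-04,  8.01571139e-04, -1.44473124e-03,
        6.60129075e-05,  2.31142029e-04,  9.35450759e-04]), 'joint_torque': array([ -2.14005858, -45.5818212 ,  -0.77265188,  -4.54191059,
        -0.29159118,  -0.54422166,  -0.07410792]), 'tool_pos': array([ 0.45786648, -0.07380544,  0.2446857 ]), 'eef_rot': array([-7.06765578e-01,  2.97207772e-04,  7.07447744e-01, -1.35214974e-04]), 'contact_force': array([-1.77085963, -4.31806958, -0.10194602]), 'moment': array([-0.76569348,  0.38938269,  0.10164398]), 'opening': 0.005860964004512386}
```

View pics/w3.png

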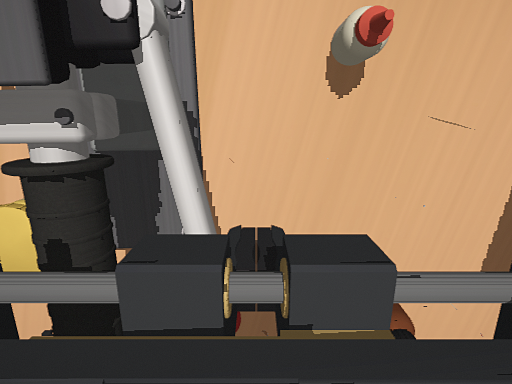

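View pics/sc3c.png

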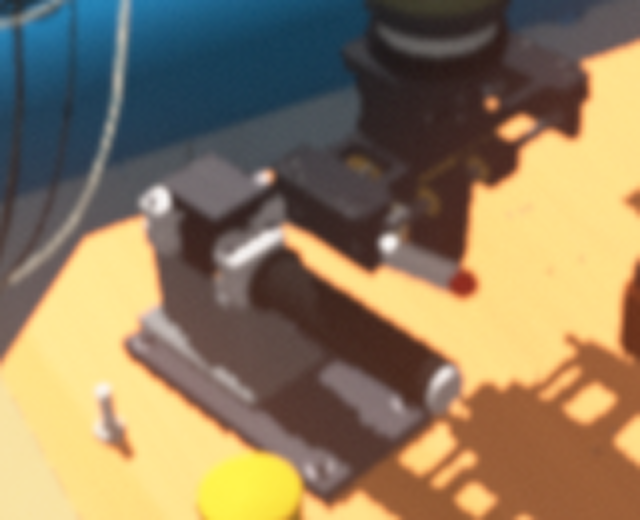

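The wrist view shows the lever pressed about half-way by the finger back, at about 4–5 N. I'll continue in small steps.

>>> carry_out --targets "0 0 -3 0 0;0 0 -3 0 0;0 0 -3 0 0;0 0 -2 0 0;0 0 0 0 0;0 0 0 0 0"

```text
clock: 4.95
tool_pos: [0.4576, -0.0629, 0.2447]
eef_rot: [-0.706, 0.0, 0.708, -0.0]
contact_force: [-3.0, -4.6, 1.3]
opening: 0.009
```

>>> carry_out --targets "0 0 -1 0 0;0 0 -1 0 0;0 0 0 0 0;0 0 0 0 0"

```text
clock: 5.28
tool_pos: [0.4574, -0.0611, 0.2447]
eef_rot: [-0.706, 0.001, 0.708, 0.0]
contact_force: [-3.9, -4.9, 2.1]
opening: 0.005
```

Run:
```python
from h import *
s=r.get_state();print(s['contact_force'],s['moment'],s['tool_pos'])
p,d=snap('wrist','w4')
for n in('scene','side'):snap(n,n[:2]+'4')
p=cv2.imread('pics/sc4.png');a=cv2.resize(p[150:260,150:270],None,fx=5,fy=5,interpolation=cv2.INTER_CUBIC);cv2.imwrite('pics/sc4c.png',a)
p=cv2.imread('pics/si4.png');cv2.imwrite('pics/si4c.png',cv2.resize(p[120:240,170:320],None,fx=5,fy=5,interpolation=cv2.INTER_CUBIC))
```

```text
[-3.9100717  -4.91583822  2.12469092] [-1.04579833  0.62312464  0.07221117] [ 0.45738547 -0.06106733  0.24465029]
```

View pics/w4.png

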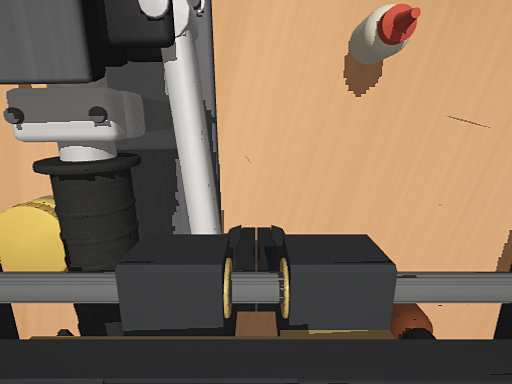

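View pics/sc4c.png

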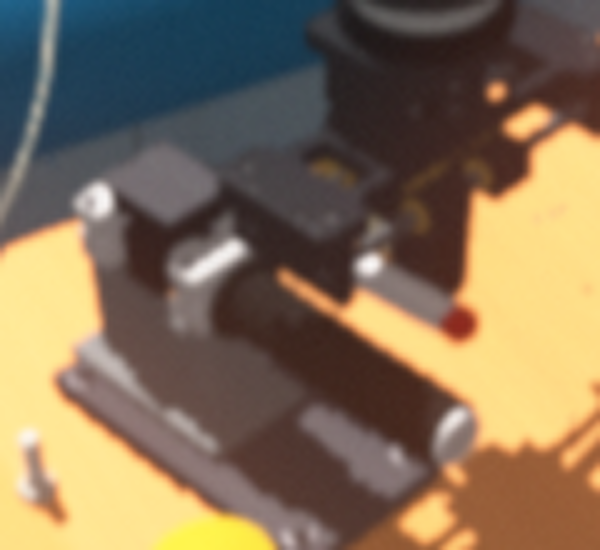

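View pics/si4c.png

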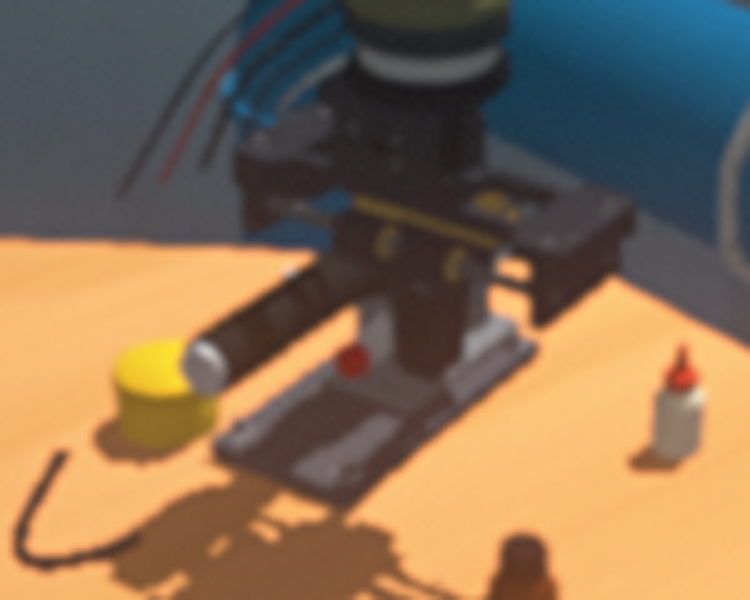

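>>> carry_out --targets "0 0 -1 0 0;0 0 0 0 0;0 0 0 0 0"

```text
clock: 5.68
tool_pos: [0.4573, -0.0601, 0.2446]
eef_rot: [-0.706, 0.001, 0.708, 0.0]
contact_force: [-3.6, -5.4, 0.6]
opening: 0.009
```

>>> carry_out --targets "0 0 -1 0 0;0 0 0 0 0;0 0 0 0 0"

```text
clock: 5.93
tool_pos: [0.4572, -0.0592, 0.2446]
eef_rot: [-0.706, 0.001, 0.708, 0.0]
contact_force: [-2.8, -5.5, 1.1]
opening: 0.007
```

>>> carry_out --targets "0 0 -1 0 0;0 0 0 0 0;0 0 0 0 0"

```text
clock: 6.18
tool_pos: [0.4571, -0.0582, 0.2446]
eef_rot: [-0.706, 0.001, 0.708, 0.0]
contact_force: [-4.0, -5.4, 1.3]
opening: 0.006
```

>>> carry_out --targets "0 0 -1 0 0;0 0 0 0 0;0 0 0 0 0"

```text
clock: 6.43
tool_pos: [0.457, -0.0572, 0.2446]
eef_rot: [-0.706, 0.001, 0.708, 0.0]
contact_force: [-3.6, -6.0, 1.3]
opening: 0.004
```

>>> carry_out --targets "0 0 -1 0 0;0 0 0 0 0;0 0 0 0 0"

```text
clock: 6.68
tool_pos: [0.4569, -0.0563, 0.2446]
eef_rot: [-0.706, 0.001, 0.708, 0.0]
contact_force: [-3.4, -5.8, 1.5]
opening: 0.002
```

>>> carry_out --targets "0 0 -1 0 0;0 0 0 0 0;0 0 0 0 0"

```text
clock: 6.93
tool_pos: [0.4568, -0.0553, 0.2446]
eef_rot: [-0.706, 0.001, 0.708, 0.0]
contact_force: [-4.3, -5.7, 1.9]
opening: 0.007
```

>>> carry_out --targets "0 0 -1 0 0;0 0 0 0 0;0 0 0 0 0"

```text
clock: 7.18
tool_pos: [0.4567, -0.0544, 0.2446]
eef_rot: [-0.706, 0.001, 0.709, 0.0]
contact_force: [-4.2, -6.0, 0.9]
opening: 0.004
```

Run:
```python
from h import *
s=r.get_state();print(s['contact_force'],s['moment'],s['tool_pos'],R.from_quat(s['eef_rot']).as_matrix().round(4))
p,d=snap('wrist','w5');cv2.imwrite('pics/w5b.png',cv2.resize(p[:260,:300],None,fx=2.3,fy=2.3,interpolation=cv2.INTER_CUBIC))
```

```text
[-4.20390093 -5.99658066  0.90638621] [-1.1716543   0.85214461  0.10034141] [ 0.4567246  -0.05437189  0.24461059] [[-0.0041 -0.0013 -1.    ]
 [-0.0011 -1.      0.0013]
 [-1.      0.0011  0.0041]]
```

View pics/w5b.png

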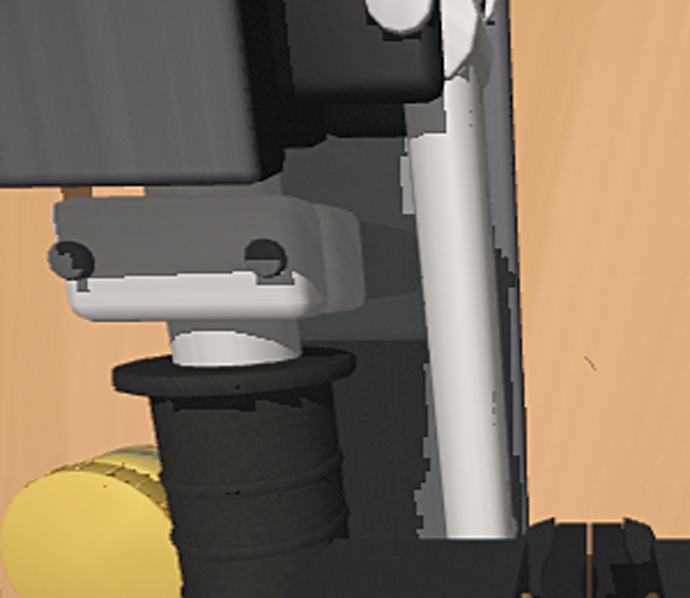

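The lever still slants slightly in the wrist view, so I'll measure its angle.

```bash
cat >> h.py <<'E'
def ang(f,a,b,z=.104):
    A=world('wrist',f,*a,z);B=world('wrist',f,*b,z);d=A-B;return A.round(4),B.round(4),np.arctan2(-d[1],-d[0])
E
python3 - <<'E'
from h import *
print('rest',ang('w1',(223/1.5,291/1.5),(148/1.5,96/1.5)))
print('now L',ang('w5',(447/2.3,530/2.3),(412/2.3,140/2.3),.095))
print('now R',ang('w5',(515/2.3,530/2.3),(483/2.3,110/2.3),.095))
D=np.load('pics/w5.npz')['d']
# depth-segment lever tops
for f in('w1','w5'):
    p=[]
    D=np.load(f'pics/{f}.npz')['d']
    for v in range(0,384,3):
        for u in range(0,256 if f=='w5' else 230,1):
            if D[v,u]>0:
                w=world('wrist',f,u,v)
                if .445<w[0]<.545 and -.085<w[1]<-.022 and .097<w[2]<.11: p.append(w)
    p=np.array(p);k=[]
    for a in np.arange(.445,.545,.01):
        m=p[(p[:,0]>=a)&(p[:,0]<a+.01)]
        if len(m)>5:k.append([m[:,0].mean(),(m[:,1].min()+m[:,1].max())/2]);
    k=np.array(k);c=np.polyfit(k[:,0],k[:,1],1);print(f,c,np.arctan(c[0]),np.polyval(c,[.459,.562]));print(k.round(4))
E
```

```text
rest (array([ 0.4419, -0.0712,  0.104 ]), array([ 0.5607, -0.0378,  0.104 ]), np.float64(0.2736492025688909))
now L (array([ 0.4711, -0.0261,  0.095 ]), array([ 0.5449, -0.024 ,  0.095 ]), np.float64(0.027372570698529382))
now R (array([ 0.4711, -0.04  ,  0.095 ]), array([ 0.5497, -0.0368,  0.095 ]), np.float64(0.04085466307297019))Traceback (most recent call last):
  File "<stdin>", line 13, in <module>
  File "h.py", line 7, in world
    D=np.load(f'pics/{f}.npz');c=eyes.camera_params(n);K=np.array(c['intrinsics'])
                                 ~~~~~~~~~~~~~~~~~~^^^
ValueError: time passes only in moves, steps and waits
```

Rotation so far is about 0.24 of 0.30 rad, so 5–6 mm remain. I'll continue.

>>> carry_out --targets "0 0 -1 0 0;0 0 -1 0 0;0 0 -1 0 0;0 0 0 0 0;0 0 0 0 0"

```text
clock: 7.65
tool_pos: [0.4565, -0.0517, 0.2446]
eef_rot: [-0.705, 0.001, 0.709, 0.0]
contact_force: [-5.1, -6.8, 2.3]
opening: 0.009
```

>>> carry_out --targets "0 0 -1 0 0;0 0 0 0 0;0 0 0 0 0"

```text
clock: 7.9
tool_pos: [0.4565, -0.0514, 0.2446]
eef_rot: [-0.705, 0.002, 0.709, 0.0]
contact_force: [-4.4, -8.9, 2.3]
opening: 0.005
```

>>> carry_out --targets "0 0 -1 0 0;0 0 0 0 0;0 0 0 0 0"

```text
clock: 8.15
tool_pos: [0.4564, -0.0511, 0.2446]
eef_rot: [-0.705, 0.003, 0.709, 0.0]
contact_force: [-4.7, -12.0, 1.3]
opening: 0.002
```

The stop has come up: the force now climbs about 3 N per mm and the TCP has stalled at y≈-0.051. I'll hold and look.

>>> carry_out --targets "0 0 0 0 0;0 0 0 0 0;0 0 0 0 0;0 0 0 0 0;0 0 0 0 0;0 0 0 0 0;0 0 0 0 0;0 0 0 0 0;0 0 0 0 0;0 0 0 0 0"

```text
clock: 8.98
tool_pos: [0.4564, -0.0512, 0.2446]
eef_rot: [-0.705, 0.003, 0.709, 0.0]
contact_force: [-4.7, -11.2, 1.8]
opening: 0.001
```

Run:
```python
from h import *
s=r.get_state();print(s['contact_force'],s['moment'],s['tool_pos'],R.from_quat(s['eef_rot']).as_matrix().round(4))
p,d=snap('wrist','w6');cv2.imwrite('pics/w6b.png',cv2.resize(p[:260,:300],None,fx=2.3,fy=2.3,interpolation=cv2.INTER_CUBIC))
snap('scene','sc6');p=cv2.imread('pics/sc6.png');a=cv2.resize(p[150:260,150:270],None,fx=5,fy=5,interpolation=cv2.INTER_CUBIC);cv2.imwrite('pics/sc6c.png',a)
```

```text
[ -4.71674937 -11.18655504   1.79802255] [-2.08432097  0.89381674  0.0718225 ] [ 0.45642227 -0.05115943  0.2446215 ] [[-0.0047 -0.0041 -1.    ]
 [-0.0035 -1.      0.0041]
 [-1.      0.0035  0.0047]]
```

View pics/w6b.png

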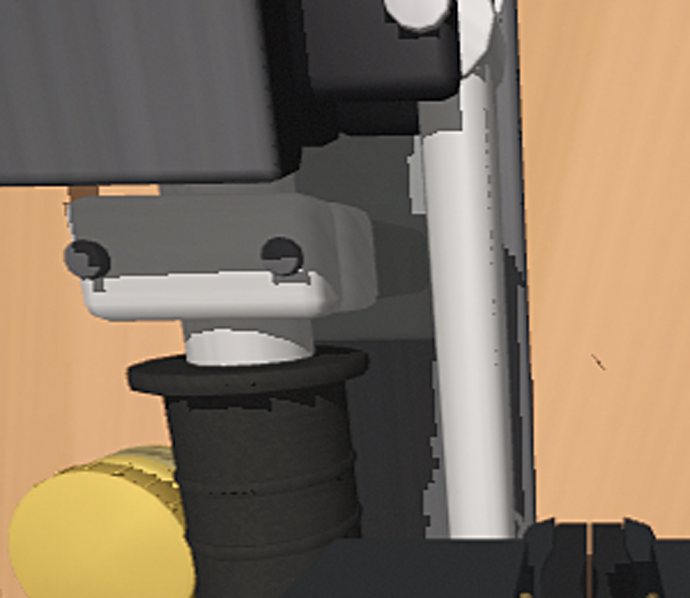

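View pics/sc6c.png

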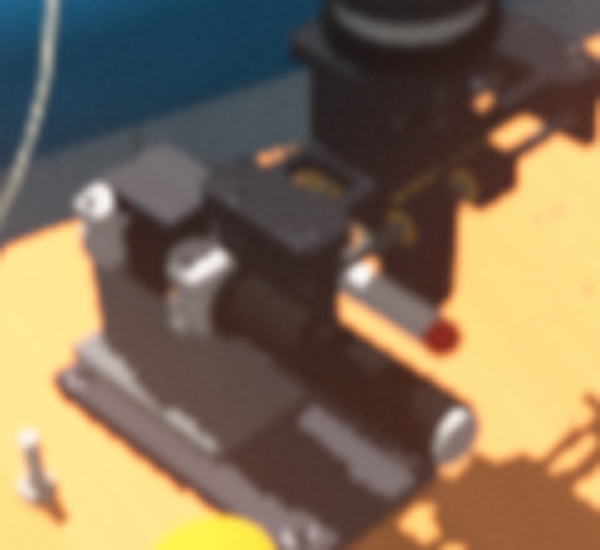

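Run:
```python
from h import *
print('L',ang('w6',(450/2.3,530/2.3),(427/2.3,160/2.3),.095))
print('R',ang('w6',(515/2.3,530/2.3),(494/2.3,110/2.3),.095))
print('grip edge',ang('w6',(357/2.3,500/2.3),(347/2.3,395/2.3),.095))
print('w1 L',ang('w1',(210/1.5,290/1.5),(155/1.5,150/1.5),.095))
print('w1 R',ang('w1',(233/1.5,285/1.5),(173/1.5,140/1.5),.095))
```

```text
L (array([ 0.4708, -0.0239,  0.095 ]), array([ 0.5413, -0.0239,  0.095 ]), np.float64(-0.00015011101433777885))
R (array([ 0.4708, -0.0372,  0.095 ]), array([ 0.5494, -0.0361,  0.095 ]), np.float64(0.013548166647043359))
grip edge (array([ 0.4774, -0.0054,  0.095 ]), array([ 0.499 , -0.0055,  0.095 ]), np.float64(-0.004019443522777559))
w1 L (array([ 0.4402, -0.059 ,  0.095 ]), array([ 0.5308, -0.0335,  0.095 ]), np.float64(0.2742537669173169))
w1 R (array([ 0.4437, -0.075 ,  0.095 ]), array([ 0.5368, -0.0455,  0.095 ]), np.float64(0.30625895568133626))
```

The angle change is about 0.28–0.30 rad and the lever lies parallel to the bar with roughly an 18–20 mm gap, so this is the stop. Now I'll let it spring all the way out.

>>> carry_out --targets "0 0 4 0 0;0 0 6 0 0;0 0 6 0 0;0 0 6 0 0;0 0 6 0 0;0 0 6 0 0;0 0 6 0 0;0 0 6 0 0;0 0 6 0 0;0 0 6 0 0;0 0 4 0 0;0 0 0 0 0;0 0 0 0 0;0 0 0 0 0;0 0 0 0 0;0 0 0 0 0;0 0 0 0 0"

```text
clock: 10.5
tool_pos: [0.4582, -0.1104, 0.2447]
eef_rot: [-0.707, -0.0, 0.707, -0.0]
contact_force: [0.7, -0.1, -0.0]
opening: 0.006
```

Run:
```python
from h import *
s=r.get_state();print(s['contact_force'],s['moment'],s['tool_pos'])
p,d=snap('wrist','w7');cv2.imwrite('pics/w7b.png',cv2.resize(p[:260,:300],None,fx=2.3,fy=2.3,interpolation=cv2.INTER_CUBIC))
```

```text
[ 0.6645243  -0.09535407 -0.04740367] [ 0.03344358 -0.03797172 -0.04242836] [ 0.45824517 -0.11039183  0.24471636]
```

View pics/w7b.png

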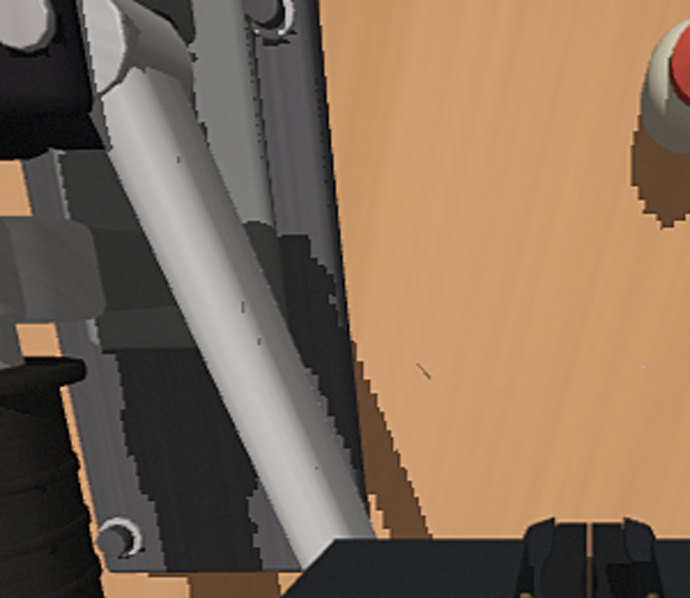

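The lever is fully back out, with zero contact force and clear space to the finger. Second press to the same command, slowly at the end.

>>> carry_out --targets "0 0 -6 0 0;0 0 -6 0 0;0 0 -5 0 0;0 0 -4 0 0;0 0 -4 0 0;0 0 -4 0 0;0 0 -4 0 0;0 0 -4 0 0;0 0 -4 0 0;0 0 -4 0 0;0 0 -4 0 0;0 0 -3 0 0;0 0 -3 0 0;0 0 -2 0 0;0 0 -2 0 0;0 0 -1 0 0;0 0 0 0 0;0 0 0 0 0;0 0 0 0 0"

```text
clock: 12.13
tool_pos: [0.4565, -0.0517, 0.2446]
eef_rot: [-0.705, 0.001, 0.709, 0.0]
contact_force: [-3.8, -6.9, 1.8]
opening: 0.004
```

>>> carry_out --targets "0 0 -1 0 0;0 0 0 0 0;0 0 0 0 0"

```text
clock: 12.38
tool_pos: [0.4564, -0.0514, 0.2446]
eef_rot: [-0.705, 0.002, 0.709, 0.0]
contact_force: [-4.5, -9.1, 1.9]
opening: -0.0
```

>>> carry_out --targets "0 0 -1 0 0;0 0 0 0 0;0 0 0 0 0;0 0 0 0 0;0 0 0 0 0;0 0 0 0 0;0 0 0 0 0;0 0 0 0 0;0 0 0 0 0;0 0 0 0 0"

```text
clock: 13.22
tool_pos: [0.4564, -0.0512, 0.2446]
eef_rot: [-0.705, 0.003, 0.709, 0.0]
contact_force: [-4.7, -11.0, 1.2]
opening: 0.004
```

Run:
```python
from h import *
s=r.get_state();print(s['contact_force'],s['moment'],s['tool_pos'])
p,d=snap('wrist','w8');cv2.imwrite('pics/w8b.png',cv2.resize(p[:260,:300],None,fx=2.3,fy=2.3,interpolation=cv2.INTER_CUBIC))
snap('side','si8');snap('scene','sc8')
```

```text
[ -4.65493583 -11.01701388   1.22343668] [-1.98505354  0.86933932  0.10771178] [ 0.45638998 -0.05117434  0.24459778]
```

View pics/w8b.png

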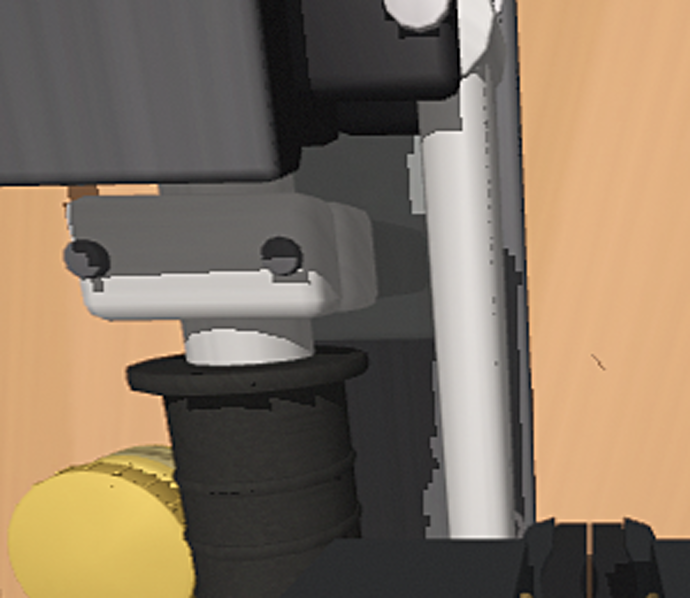

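View pics/si8.png

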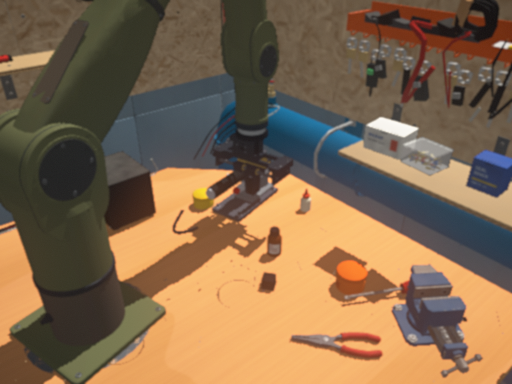

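The wrist view matches the first stop view (lever from (450,140) to (482,535), parallel to the grip). The side view shows the bystanders where they were. I'll hand in while holding.

```bash
python3 -c "
from plant import r
print(r.finish_job())"
```

```text
the job is handed in; nothing more can be done
None
```

I pressed the brake lever to its stop with the back of the closed fingers, held it for about 0.8 s and let it spring fully out. I then pressed it to the stop again and handed the job in at about 13.4 s, still holding it there.

- **At the stop:** on both presses the hand stalled at y ≈ -0.051 m with about 11 N sideways. That is above the lever's 6.5 N spring and well below the limits.
- **Lever angle:** from the camera edges it turned about 0.28–0.30 rad on the first press, leaving roughly an 18–20 mm gap to the grip. The view on the second press looked the same, but I did not measure it again.
- **Spring-back:** between presses the contact force fell to about zero and the lever lay visibly clear of the fingers. I judged it fully out from the picture and did not measure its angle.
- **Rest of the desk:** the grip was not touched as far as the views show. In the last side view the bystanders look unmoved; the hex bolt is not clearly visible there, and I did not open the last scene view.
- **Unexpected:** there was a side force of 4–5 N along the lever while pressing, which I put down to friction of the finger sliding on it. The measured moments fit a single contact only if the sensor's reference point sits about 30 mm behind the flange centre; I did not confirm that.

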